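Hang the straight grinder in its bayonet bench collar

ROBOT

A 7-joint arm with a two-finger parallel gripper is mounted at the origin on a cart in front of the work surface, level with it; the furniture and walls round the work are solid. World frame = base frame: x ahead of the robot, y to its left, z up, the work surface at z = 0. Lengths are in mm, angles in rad, forces in N, time in s.
With the tool pointing down it reaches from about 400 to 900 mm from the base axis. Payload 5.5 kg.
Tool frame: the origin (TCP) lies at the very end of the fingers, on their centre line; the grasp point (between the pads) lies ctrl.grip_depth behind it (ctrl.grip_depth is the distance from the TCP to the grasp point, in mm); z points along the fingers, y is the direction in which the jaws open and shut (so a half turn about z gives the same grasp; the last joint's range is limited). The gripper opens to 85 mm and grips with 20 to 120 N. Pads are 22 mm wide; open, the fingers measure 114 mm over their backs; the gripper's body (76 mm by 85 mm) begins 54 mm behind the grasp point. The pads swing forward as they close: fully open they stand 13 mm farther back than shut.
Start: joints at [1.43, 0.501, -0.427, 1.55, 0.221, 1.138, -0.21], TCP at [255.427, -597.71, 231.31] pointing down, gripper open.
Joint ranges: [-2.88, 2.88], [-0.31, 2.03], [-1.54, 1.56], [0.2, 2.42], [-1.41, 4.55], [0.19, 2.02], [-2.57, 2.57]. Speed limits (rad/s): [2.57, 2.57, 3.14, 3.14, 3.14, 3.14, 3.14].

INTERFACE

Orientations are given as a rotation vector (axis times angle).
In Python, from cell import state, vision, job_done, ctrl gives the robot as it stands.
- The arm moves only by the tool servo_tool, never from a script. Its argument "motion" is a list of rows, each a list of 3 entries, a list of its own where there are three numbers: the shift along the tool's x, y, z in cm, then the turn, a rotation vector about the tool's x, y, z in rad, then the opening in per cent of the stroke, from 0 (shut) to 100 (fully open). A call has 1 to 12 rows; each row is the pose to reach, as a shift and turn from the pose commanded when the call began, along the tool's axes at that moment; what a row does not reach only later rows make up. A row lasts 1/12 s, in which the tool goes at most 41.7 mm and 7.16 degrees, less where a joint would pass 70% of its speed; a pose out of reach is approached as far as the arm can. A call with a gripper value outside its range is refused whole. The fingers move at their own pace and stop on an object; "force" is the grip in N (left out, the last holds). Time passes only in rows, so rows that repeat a pose let the fingers close. It gives the time, the measured TCP pose, the force and the opening at its end, in the units of the state.
- state(): the state, without advancing time (a new reading comes with each control period).
- vision.snapshot(name): name is "side" or "top" or "wrist"; returns the picture (384x512x3 uint8, red, green, blue); there is no depth.
- vision.camera_params(name): a dict with "fx", "fy", "cx", "cy" (pixels), "k1" (the pictures are not rectified: a ray, as slopes to the right and down, at radius r is drawn at 1 + k1 r^2 times it, then the intrinsics apply), "extrinsics" (4x4, takes a point from world to camera coordinates). Camera axes: x right, y down, z forward; pixel columns grow to the right and rows downward; lengths in mm; the calibration is good to about 2 mm. A picture is of the moment at which its call begins: read the wrist's pose just before it. camera_params takes no time and is no camera call; for the wrist camera it gives the pose at the moment of the call.
- job_done(): hands the job in, once; it reports no verdict.
The state is a dict: "time": time; "joint_pos": joint angles; "qd": joint speeds; "joint_efforts": joint torques, N m; "tcp_pos": TCP position; "orientation": TCP orientation; "contact_force": force on the tool from outside, world axes, zero at the start; "wrist_torque": the same for the moment, N m; "width": finger opening in mm.
Only numpy, scipy, OpenCV 4.12 (cv2) and the standard library are available. Lean on these libraries where they do the work, as an engineer would, in place of code of your own. Each camera call takes 0.05 s, during which the arm holds its last target.

TASK

Mount the cordless straight grinder burr-up in the bench stand, ready for deburring: lower it handle-first through the collar with its two side lugs going down the two keyways (the white marks), press it down against the sprung brass ring until its head all but meets the collar, turn it clockwise as seen from above to the stop (red marks), let the spring lift it into the locking notches and let go. Feel your way and press gently, about 15 N and never hard, do not let it drop, and leave the other things on the bench where they lie.

Things in the scene. Friction and masses are not known exactly. Their poses are not given: they have to be found in the camera images.
- grinder: cordless straight grinder, 0.4 kg, standing on its tail, 170 mm tall. Origin: centre of the flat tail face; z up along the tool to the burr. Round grey and black handle, 34.4 mm diameter, z = 0 to 105 mm, tail edge bevelled (29 mm diameter at the face, full at 5 mm). Same after a half turn about z. Above the hexagon a collet nut and small burr, under 20 mm thick, to z = 170 mm
- grinder_head (a point): on the axis, centre of the underside of the head's dark round flange, 105 mm above the tail; flange 58 mm diameter, 8 mm thick, with a white mark on its rim above each lug
- grinder_hex (a point): on the axis, 135 mm above the tail, in the bright hexagon, the place to grip from above with the fingertips kept above the flange: 34 mm across flats, from 113 (flange top) to 145 mm above the tail; its three pairs of flats face along the grinder's x and 60 deg to either side of x
- grinder_lug (a point): upper outer edge of the +y one of two equal steel lugs on the handle's +y and -y sides: 8 mm wide, out to 22 mm from the axis, 87 to 93 mm above the tail (so their tops are 12 mm below the flange)
- stand: green-grey bench stand, fixed; origin on the table right below the collar's centre. Base plate 10 mm thick, x -45 to +105, y +-50 mm; post of 20 mm diameter at x = 78 mm, 130 mm tall. Round collar: 69 mm outside, 22 mm deep, vertical bore of 36 mm, open below. It is clamped on the post at a height that varies and is not measured: its top face is 120 to 144 mm above the table
- below_keyway (a point): point on the base plate below a white mark of the collar, 34.5 mm from its axis, 150 deg from the stand's x towards y. There and opposite, a keyway 10 mm wide, reaching 23 mm from the axis, opens in the bore's 10 mm deep lip. When the flange is less than 2 mm above the collar's top face, the lugs are below the lip and can be turned clockwise (from above); the other way is blocked
- below_stop (a point): point on the base plate below a red mark, 34.5 mm from the axis along the stand's +y. After 60 deg clockwise from the keyways the lugs lie along the stand's +-y, below notches 2 mm deep that leave 1 mm of play on the stop side and 2.5 mm on the other; an end stop follows. The spring lifts the lugs into the notches: locked, the flange is 4 mm above the collar's top face
- pressure_ring (a joint): sprung brass ring (61 mm outside) on the collar's top, on which the flange comes to rest. Value (m): how far it is pressed down; 0: it stands 8 mm above the top face, 0.008: level with it. Spring force on the flange 2.4 N at 0, 12 N at 0.006, 15 N at 0.008. The grinder's weight alone presses it 1 mm; locked it reads 0.004
- gusset_plate: rusty triangular steel plate, 120 x 120 x 10 mm, lying behind the stand; leave it
- square_tube: piece of steel square tube, 25 x 110 x 25 mm, lying in front of the stand; leave it
- steel_block: grey steel block, 40 x 50 x 40 mm, lying near the grinder; leave it
- soapstone: white soapstone stick, 12 x 110 x 8 mm, lying near the grinder; leave it
Mind the look-alikes: they are no part of the job. What is meant by the grinder is not pink, and is the smaller of those in its own colour.

How it is judged (in metres and radians):
On the way, in this order (a step that is already met when the one before it is completed fails the run):
1. the grinder's handle is down through the collar (horizontal distance between grinder and stand below 0.006 m and z of grinder in the frame of stand below 0.09 m and angle between grinder's own z axis and vertical below 0.1 rad), for 0.1 s.
2. it is pressed down against the sprung ring (horizontal distance between grinder and stand below 0.006 m and value of joint pressure_ring above 0.0055 m), for 0.1 s.
At the end, for the whole second after the job is handed in: the grinder hangs upright (within 3.4 deg) in the collar, locked in the notches: its lugs within 7 deg of the red marks (the stand's +-y), its axis within 4 mm of the collar's, the sprung ring held pressed down by 2.8 to 5.5 mm, let go and at rest (value of joint pressure_ring between 0.0028 and 0.0055 m and angle between the y axis of grinder and the y axis of stand, either way round below 0.12 rad and horizontal distance between grinder_head and stand below 0.004 m and angle between grinder's own z axis and vertical below 0.06 rad and linear speed of grinder below 0.02 m/s); the robot touches nothing.
It fails at once if the grinder is pressed or knocked against the stand with more than 40 N (contact force between grinder and stand above 40 N).
It fails at once if another thing on the bench is shifted by more than 20 mm (distance of any of gusset_plate, square_tube, steel_block, soapstone from where it was at the start of the episode above 0.02 m).
It also fails if it takes over 64 s, if anything falls off the work surface, if the arm or the gripper's body presses on something with over 40 N, if the wrist force passes 120 N, or if a joint passes its speed limit or range.

## Working session

There is one attempt and no reset: what is moved stays moved. The work goes in short steps, Python scripts to look and compute and a tool call to move; the robot and the scene stay as the last step left them, time stands still between calls to the robot, and variables do not carry over. Pictures are saved under pics/ and viewed, and the job is handed in when it is done.

Besides the shell and the picture viewer there is one more tool, called as name(argument=value, ...) on one line, values as JSON. servo_tool: Moves the arm, as the interface text tells. Its arguments: {"type":"object","properties":{"motion":{"type":"array"},"force":{"type":"number"}},"required":["motion"]}

```bash
ls; mkdir -p pics; python3 - <<'E'
from cell import state, vision, job_done, ctrl
import cv2
print(state()); print(ctrl.grip_depth)
for n in ("side","top","wrist"):
    p=vision.camera_params(n)
    im=vision.snapshot(n); cv2.imwrite(f"pics/{n}0.png",im[:,:,::-1]); print(n,p)
E
```

```text
pics
{'time': 0.0, 'joint_pos': array([ 1.4301985 ,  0.50183345, -0.42679843,  1.5514537 ,  0.22081381,
        1.13831983, -0.2102896 ]), 'qd': array([ 0.00095984, -0.0013912 , -0.00048871,  0.00092649, -0.00032382,
        0.00042962,  0.0011677 ]), 'joint_efforts': array([ 2.53185563e-04, -5.69519091e+01, -5.81590846e+00, -2.80943334e+01,
        1.07342476e-02,  1.21379606e-02,  2.23808803e-05]), 'tcp_pos': array([ 255.07622882, -597.09792262,  230.26749121]), 'orientation': array([-3.07587077e+00, -6.29718245e-01,  5.39577208e-04]), 'contact_force': array([0.18395519, 0.44477634, 0.10422941]), 'wrist_torque': array([ 0.02858271, -0.02000778, -0.01614246]), 'width': 85.69615243113593}
18.700000000000003
side {'fx': 417.31978405411814, 'fy': 417.31978405411814, 'cx': 253.94993248694965, 'cy': 196.0543021592139, 'k1': -0.019934339240025894, 'extrinsics': array([[-9.60687177e-01, -2.77241013e-01,  1.47501941e-02,
         5.51199711e+02],
       [-1.07003381e-01,  3.20714400e-01, -9.41112400e-01,
         1.56069912e+02],
       [ 2.56184355e-01, -9.05692936e-01, -3.37771938e-01,
  
[... 393 characters left out ...]
6643e-01,
         6.05081451e+02],
       [ 1.50633642e-01, -1.27689165e-02, -9.88507188e-01,
         1.07258788e+03],
       [ 0.00000000e+00,  0.00000000e+00,  0.00000000e+00,
         1.00000000e+00]])}
wrist {'fx': 278.8094972468097, 'fy': 278.8094972468097, 'cx': 256.20405235945196, 'cy': 193.04407786502452, 'k1': -0.06343880040233023, 'extrinsics': array([[ 3.93092762e-01, -9.19495700e-01, -2.39565709e-03,
        -6.48466233e+02],
       [-8.74999695e-01, -3.74868476e-01,  3.06348102e-01,
        -4.15180605e+01],
       [-2.82583819e-01, -1.18327022e-01, -9.51916541e-01,
         3.80113437e+02],
       [ 0.00000000e+00,  0.00000000e+00,  0.00000000e+00,
         1.00000000e+00]])}
```

View pics/side0.png

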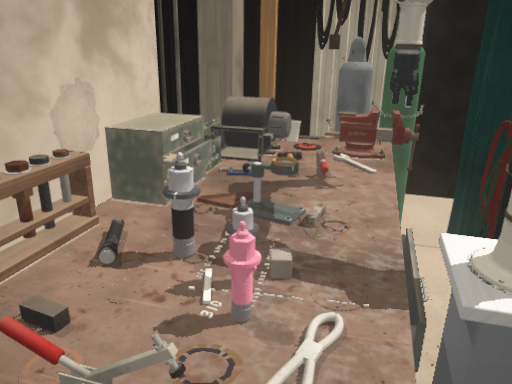

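View pics/top0.png

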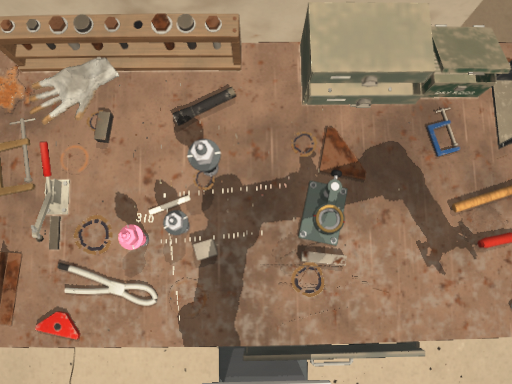

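View pics/wrist0.png

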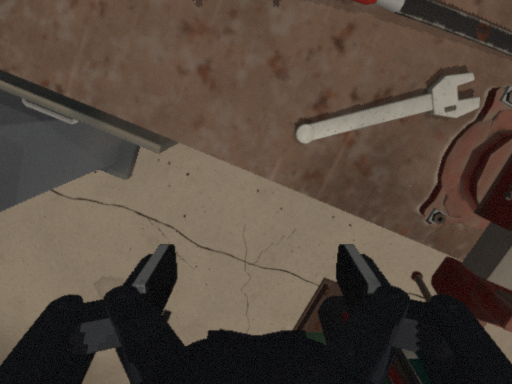

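Three look-alikes in the top picture: a large grey grinder at (204,153), a small grey one at (176,222) and a pink one at (131,237). The small grey one fits the description, since it isn't pink and is the smaller of the greys. The stand's collar is at (328,217).

```bash
python3 - <<'E'
import cv2
a=cv2.imread("pics/top0.png"); s=cv2.imread("pics/side0.png")
c=lambda i,x,y,w,h,k:cv2.resize(i[y:y+h,x:x+w],None,fx=k,fy=k,interpolation=cv2.INTER_CUBIC)
cv2.imwrite("pics/c1.png",c(a,145,195,70,55,9))
cv2.imwrite("pics/c2.png",c(a,290,170,70,80,7))
cv2.imwrite("pics/c3.png",c(s,160,150,160,130,5))
E
```

```text
(no output)
```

View pics/c1.png

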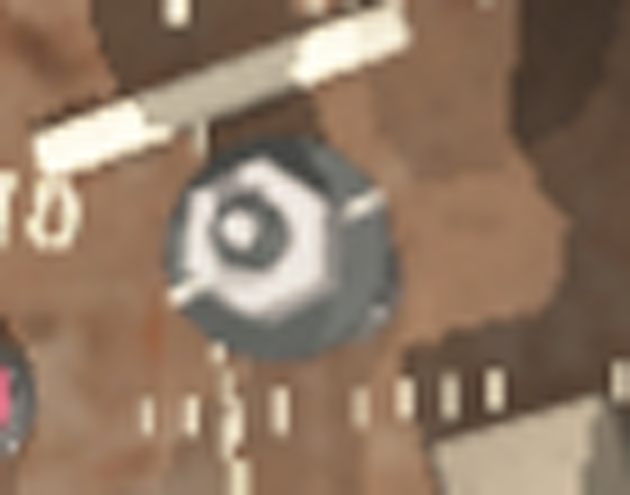

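View pics/c2.png

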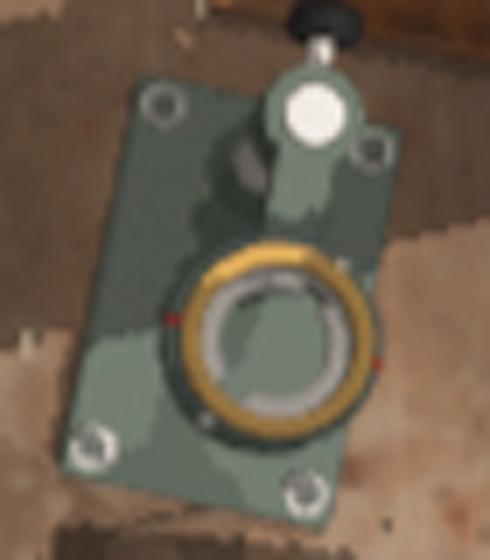

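View pics/c3.png

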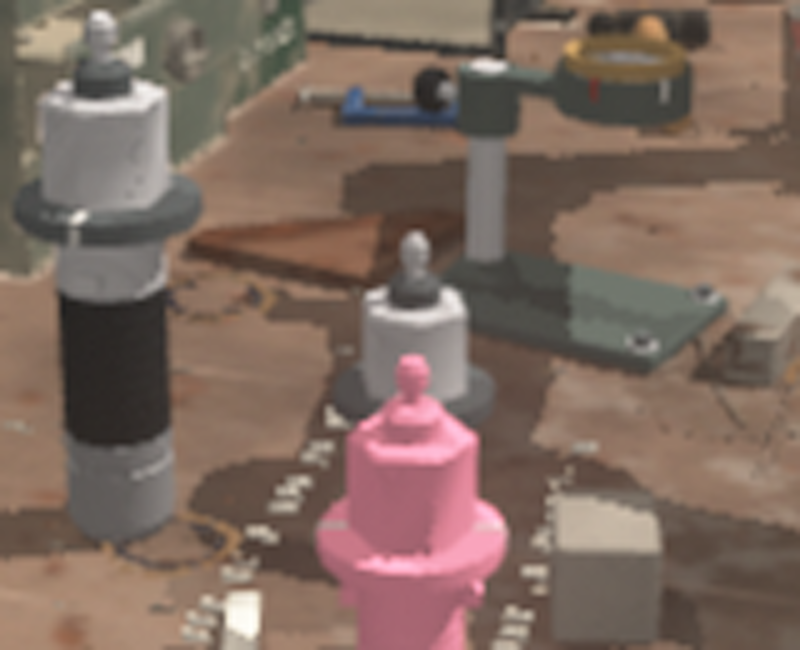

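```bash
cat > h.py <<'E'
import numpy as np, cv2
from cell import state, vision, ctrl
P={n:vision.camera_params(n) for n in ("side","top")}
def und(p,u,v):
    x,y=(u-p['cx'])/p['fx'],(v-p['cy'])/p['fy']
    a,b=x,y
    for _ in range(20):
        r=a*a+b*b; a,b=x/(1+p['k1']*r),y/(1+p['k1']*r)
    return a,b
def ray(p,u,v):
    E=p['extrinsics'];R=E[:3,:3];t=E[:3,3]
    a,b=und(p,u,v)
    return -R.T@t, R.T@np.array([a,b,1])
def onz(p,u,v,z):
    o,d=ray(p,u,v); return o+d*(z-o[2])/d[2]
def proj(p,X):
    E=p['extrinsics'];c=E[:3,:3]@np.asarray(X,float)+E[:3,3]
    a,b=c[0]/c[2],c[1]/c[2];k=1+p['k1']*(a*a+b*b)
    return np.array([p['cx']+p['fx']*a*k,p['cy']+p['fy']*b*k])
def cr(X,Y,k,x0,y0): return (X+.5)/k-.5+x0,(Y+.5)/k-.5+y0
E
python3 - <<'E'
from h import *
np.set_printoptions(precision=1,suppress=True)
T=P['top'];S=P['side']
g=lambda X,Y,z:onz(T,*cr(X,Y,9,145,195),z)
a,b=g(363,203,111),g(187,292,111)
print("marks",a,b,(a+b)/2,np.linalg.norm(a-b),"ang",np.degrees(np.arctan2(*(a-b)[1::-1])))
print("tip",g(238,228,168))
w=lambda X,Y,z:onz(T,*cr(X,Y,7,290,170),z)
C=[w(*q,10) for q in [(140,78),(402,130),(325,528),(62,468)]]
print("corners",*C,"len",[np.linalg.norm(C[i]-C[i-1]) for i in range(4)])
x=(C[0]+C[1]-C[2]-C[3])/2;x/=np.linalg.norm(x)
ang=np.arctan2(x[1],x[0]);print("stand ang",np.degrees(ang))
c=sum(C)/4; print("origin",c-30*x)
y=np.array([-x[1],x[0],0])
for H in (120,126,132,138,144):
    r=[w(*q,H) for q in [(173,321),(377,364),(343,265),(207,420)]]
    print(H,(r[0]+r[1])/2,(r[2]+r[3])/2,np.linalg.norm(r[0]-r[1]),np.linalg.norm(r[2]-r[3]), "red ang",np.degrees(np.arctan2(*(r[0]-r[1])[1::-1])), "ring",w(280.5,340,H+8), "post", w(315,115,135))
s=lambda X,Y:cr(X,Y,5,160,150)
# side: red mark, white mark in side crop
for nm,q in (("red",(595,90)),("white",(665,90)),("ringcen",(626,58))):
    u=s(*q);print(nm,u)
for H in (120,126,132,138,144):
    o=c-30*x
    print(H,"ringtop ctr side",proj(S,o+[0,0,H+8]),"top ctr",proj(T,o+[0,0,H+8]), "red", proj(S,o+34.5*y+[0,0,H]),proj(S,o-34.5*y+[0,0,H]))
E
```

```text
marks [549.1 179.9 111. ] [527.  224.7 111. ] [538.  202.3 111. ] 49.97698108803512 ang -63.80232379776378
tip [537.4 201.2 168. ]
corners [ 648.  -122.3   10. ] [ 627.2 -217.6   10. ] [ 483.  -183.2   10. ] [506.4 -89.4  10. ] len [np.float64(145.40211573988026), np.float64(97.59226060726164), np.float64(148.16388098280123), np.float64(96.66727513177598)]
stand ang -13.261337989300424
origin [ 536.9 -146.2   10. ]
120 [ 539.2 -149.9  120. ] [ 539.3 -150.   120. ] 68.06281970233904 68.33041721065568 red ang 76.98655702905504 ring [ 539.2 -150.4  128. ] post [ 611.7 -163.6  135. ]
126 [ 538.6 -149.   126. ] [ 538.7 -149.1  126. ] 67.6668702083323 67.93291099157533 red ang 76.98655702905512 ring [ 538.6 -149.5  134. ] post [ 611.7 -163.6  135. ]
132 [ 538. -148.  132.] [ 538.1 -148.1  132. ] 67.27092071432557 67.5354047724949 red ang 76.986557029055 ring [ 538.  -148.5  140. ] post [ 611.7 -163.6  135. ]
138 [ 537.4 -147.   138. ] [ 537.5 -147.1  138. ] 66.87497122031881 67.13789855341446 red ang 76.98655702905509 ring [ 537.4 -147.5  146. ] post [ 611.7 -163.6  135. ]
144 [ 536.8 -146.   144. ] [ 536.9 -146.1  144. ] 66.47902172631207 66.74039233433408 red ang 76.98655702905518 ring [ 536.8 -146.5  152. ] post [ 611.7 -163.6  135. ]
red (278.6, 167.6)
white (292.6, 167.6)
ringcen (284.8, 161.2)
120 ringtop ctr side [285.  164.9] top ctr [328.5 218.7] red [278.8 171.3] [290.6 164.9]
126 ringtop ctr side [285.1 162.6] top ctr [328.9 218.4] red [278.9 168.9] [290.7 162.7]
132 ringtop ctr side [285.2 160.3] top ctr [329.4 218.2] red [279.  166.6] [290.8 160.4]
138 ringtop ctr side [285.3 158. ] top ctr [329.8 217.9] red [279.1 164.2] [290.9 158.2]
144 ringtop ctr side [285.4 155.6] top ctr [330.2 217.6] red [279.2 161.8] [291.  155.9]
```

```bash
cat >> h.py <<'E'
from scipy.spatial.transform import Rotation as Ro
def Rt(yaw): # tool y axis at yaw deg, z down
    a=np.radians(yaw); y=np.array([np.cos(a),np.sin(a),0]); z=np.array([0,0,-1.]); x=np.cross(y,z)
    return np.stack([x,y,z],1)
def move(pos,yaw,base=None):
    s=state(); p,R0=(s['tcp_pos'],Ro.from_rotvec(s['orientation']).as_matrix()) if base is None else base
    d=R0.T@(np.array(pos)-p)/10
    return np.round(d,2).tolist(), np.round(Ro.from_matrix(R0.T@Rt(yaw)).as_rotvec(),4).tolist()
def yaw():
    R=Ro.from_rotvec(state()['orientation']).as_matrix(); return np.degrees(np.arctan2(R[1,1],R[0,1]))
E
python3 - <<'E'
from h import *
np.set_printoptions(precision=2,suppress=True)
s=state();W=vision.camera_params("wrist");E=W['extrinsics'];Rc=E[:3,:3].T;o=-Rc@E[:3,3]
R0=Ro.from_rotvec(s['orientation']).as_matrix()
np.savez("cam.npz",R=R0.T@Rc,t=R0.T@(o-s['tcp_pos']))
t=R0.T@(o-s['tcp_pos']); print(t); print(R0.T@Rc, yaw())
# look over the stand: project
def camat(pos,yaw):
    R=Rt(yaw); Rw=R@(R0.T@Rc); oo=np.array(pos)+R@t
    M=np.eye(4);M[:3,:3]=Rw.T;M[:3,3]=-Rw.T@oo
    return dict(W,extrinsics=M)
R=Rt(146)
for d in (60,80,100,120):
  pos=np.array([538,-148,300])-R[:,0]*d   
  pos2=np.array([538,-148,300])+R[:,0]*d
  print(d,proj(camat(pos,146),[538,-148,130]),proj(camat(pos2,146),[538,-148,130]),pos,pos2)
print(move([430,-210,330],146))
E
```

```text
[  77.1    -0.29 -142.64]
[[ 0.   -0.95 -0.31]
 [ 1.    0.   -0.  ]
 [ 0.   -0.31  0.95]] -66.85933535742488
60 [256.65 120.15] [256.6  221.52] [571.55 -98.26 300.  ] [ 504.45 -197.74  300.  ]
80 [256.66 101.08] [256.59 236.32] [582.74 -81.68 300.  ] [ 493.26 -214.32  300.  ]
100 [256.67  81.38] [256.58 250.56] [593.92 -65.1  300.  ] [ 482.08 -230.9   300.  ]
120 [256.68  61.08] [256.57 264.26] [605.1  -48.52 300.  ] [ 470.9  -247.48  300.  ]
([31.3, -28.75, -9.91], [-0.0007, 0.0019, 2.5681])
```

```bash
python3 - <<'E'
from h import *
print(move([516,-181,320],-34))
E
```

```text
([40.34, -28.04, -8.91], [-0.0014, -0.0005, -0.5735])
```

servo_tool(motion=[[[0, 0, -8.9], [0, 0, 0], 100], [[0, 0, -8.9], [0, 0, 0], 100], [[40.3, -28.0, -8.9], [0, 0, -0.5735], 100], [[40.3, -28.0, -8.9], [0, 0, -0.5735], 100], [[40.3, -28.0, -8.9], [0, 0, -0.5735], 100], [[40.3, -28.0, -8.9], [0, 0, -0.5735], 100], [[40.3, -28.0, -8.9], [0, 0, -0.5735], 100], [[40.3, -28.0, -8.9], [0, 0, -0.5735], 100], [[40.3, -28.0, -8.9], [0, 0, -0.5735], 100], [[40.3, -28.0, -8.9], [0, 0, -0.5735], 100], [[40.3, -28.0, -8.9], [0, 0, -0.5735], 100], [[40.3, -28.0, -8.9], [0, 0, -0.5735], 100]])

```text
time: 1.15
tcp_pos: [477.1, -242.9, 319.5]
orientation: [2.774, 1.474, -0.001]
contact_force: [0.7, 0.2, -0.6]
width: 85.6
```

```bash
python3 - <<'E'
from h import *
print(move([516,-181,320],-34),state()['joint_pos'])
E
```

```text
([7.31, -0.24, -0.05], [0.0002, 0.0005, -0.0005]) [ 1.05093015  0.25647742 -0.74985821  1.72201138  0.1847052   1.23529382
 -0.33765503]
```

servo_tool(motion=[[[7.3, -0.2, 0], [0, 0, 0], 100], [[7.3, -0.2, 0], [0, 0, 0], 100], [[7.3, -0.2, 0], [0, 0, 0], 100], [[7.3, -0.2, 0], [0, 0, 0], 100], [[7.3, -0.2, 0], [0, 0, 0], 100]])

```text
time: 1.57
tcp_pos: [515.3, -183.6, 319.1]
orientation: [-2.774, -1.475, 0.002]
contact_force: [0.6, -0.2, -0.8]
width: 85.4
```

```bash
cat >> h.py <<'E'
import json
def wshot(f):
    s=state();p=vision.camera_params("wrist");im=vision.snapshot("wrist");cv2.imwrite(f"pics/{f}.png",im[:,:,::-1])
    q={k:(v.tolist() if hasattr(v,'tolist') else v) for k,v in p.items()}; json.dump(q,open(f"pics/{f}.json","w"))
    print(s['tcp_pos'],s['joint_pos'],yaw()); return im
def wp(f):
    q=json.load(open(f"pics/{f}.json"));q['extrinsics']=np.array(q['extrinsics']);return q
E
python3 - <<'E'
from h import *
im=wshot("w1")
cv2.imwrite("pics/w1c.png",cv2.resize(im[90:250,180:360,::-1],None,fx=4.4,fy=3.7 and 4.4,interpolation=cv2.INTER_CUBIC)[:600])
print(im.shape, proj(wp("w1"),[538,-148,130]))
E
```

```text
[ 515.34713386 -183.63292321  319.08496216] [ 0.93147435  0.28952047 -0.77770407  1.6942406   0.21357448  1.24613399
 -0.48778297] -34.11499144332407
(384, 512, 3) [256.30746375 135.05000176]
```

View pics/w1.png

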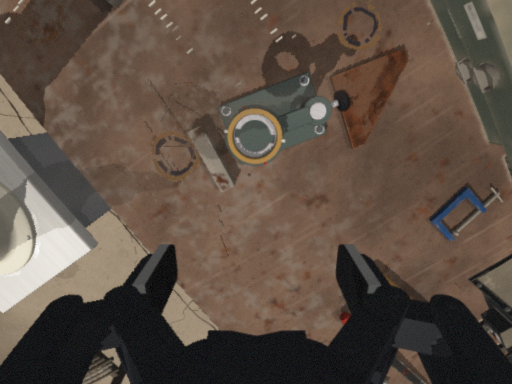

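```bash
python3 - <<'E'
from h import *
im=cv2.imread("pics/w1.png")
cv2.imwrite("pics/w1d.png",cv2.resize(im[60:175,205:360],None,fx=5,fy=5,interpolation=cv2.INTER_CUBIC))
E
```

```text
(no output)
```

View pics/w1d.png

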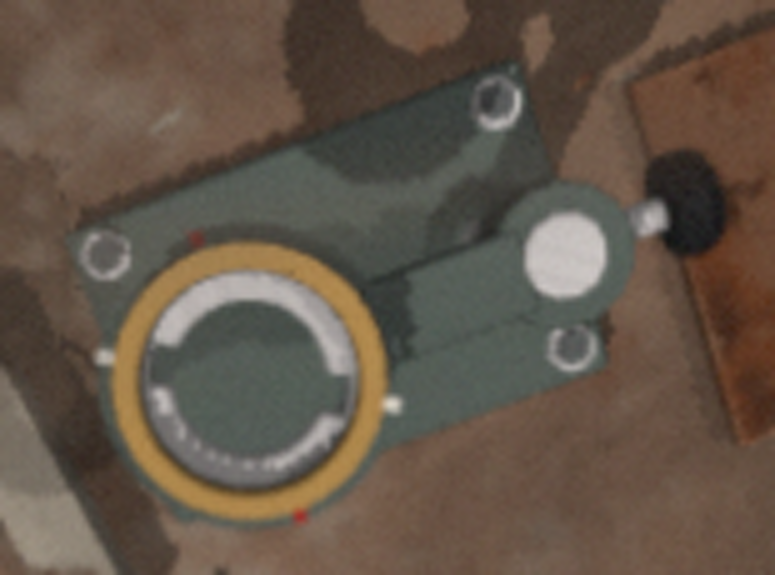

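```bash
python3 - <<'E'
from h import *
np.set_printoptions(precision=1,suppress=True)
W=wp("w1");w=lambda X,Y,z:onz(W,*cr(X,Y,5,205,60),z)
for H in (124,130,136):
    r=[w(*q,H) for q in [(301,516),(198,238),(103,357),(393,404)]]
    a=lambda d:np.degrees(np.arctan2(d[1],d[0]))
    L=np.linalg.norm(w(110,381,H+8)-w(389,381,H+8))
    print(H,(r[0]+r[1])/2,(r[2]+r[3])/2,np.linalg.norm(r[0]-r[1]),np.linalg.norm(r[2]-r[3]),a(r[1]-r[0]),a(r[3]-r[2]),"ring",w(249.5,381,H+8),L,"post",w(566,255,135))
E
```

```text
124 [ 535.7 -148.2  124. ] [ 535.3 -147.8  124. ] 70.32165114267013 70.30467500082632 76.4360023299534 -43.124785472380694 ring [ 535.9 -147.4  132. ] 65.22097298731568 post [ 611.5 -163.6  135. ]
130 [ 536.1 -147.7  130. ] [ 535.7 -147.3  130. ] 69.07203556718426 69.05536109134117 76.43600232995341 -43.12478547238066 ring [ 536.3 -146.8  138. ] 64.03387002827053 post [ 611.5 -163.6  135. ]
136 [ 536.5 -147.1  136. ] [ 536.1 -146.8  136. ] 67.82241999169837 67.80604718185592 76.43600232995342 -43.12478547238068 ring [ 536.7 -146.3  144. ] 62.84676706922556 post [ 611.5 -163.6  135. ]
```

```bash
python3 - <<'E'
from h import *
print(move([505,155,320],-34))
E
```

```text
([27.55, -19.87, -0.11], [-0.0006, 0.001, -0.002])
```

servo_tool(motion=[[[27.5, -19.8, -0.1], [0, 0, -0.002], 100], [[27.5, -19.8, -0.1], [0, 0, -0.002], 100], [[27.5, -19.8, -0.1], [0, 0, -0.002], 100], [[27.5, -19.8, -0.1], [0, 0, -0.002], 100], [[27.5, -19.8, -0.1], [0, 0, -0.002], 100], [[27.5, -19.8, -0.1], [0, 0, -0.002], 100], [[27.5, -19.8, -0.1], [0, 0, -0.002], 100], [[27.5, -19.8, -0.1], [0, 0, -0.002], 100], [[27.5, -19.8, -0.1], [0, 0, -0.002], 100], [[27.5, -19.8, -0.1], [0, 0, -0.002], 100], [[27.5, -19.8, -0.1], [0, 0, -0.002], 100], [[27.5, -19.8, -0.1], [0, 0, -0.002], 100]])

```text
time: 2.62
tcp_pos: [506.1, 152.7, 320.0]
orientation: [2.775, 1.471, -0.002]
contact_force: [-1.2, -0.1, 0.1]
width: 85.4
```

```bash
python3 - <<'E'
from h import *
im=wshot("w2")[:,:,::-1]
u,v=proj(wp("w2"),[538,202,111]);print(u,v)
x0,y0=int(u)-60,max(0,int(v)-50);print(x0,y0)
cv2.imwrite("pics/w2d.png",cv2.resize(im[y0:y0+100,x0:x0+120],None,fx=6,fy=6,interpolation=cv2.INTER_CUBIC))
E
```

```text
[506.09020616 152.73301283 320.04822205] [ 0.43758073  0.28615663 -0.94010107  1.73188728  0.243805    1.24817573
 -1.1571942 ] -34.15057495423138
256.08603389425656 119.64374859700683
196 69
```

View pics/w2.png

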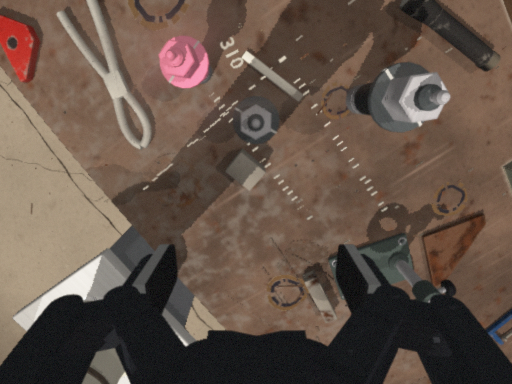

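View pics/w2d.png

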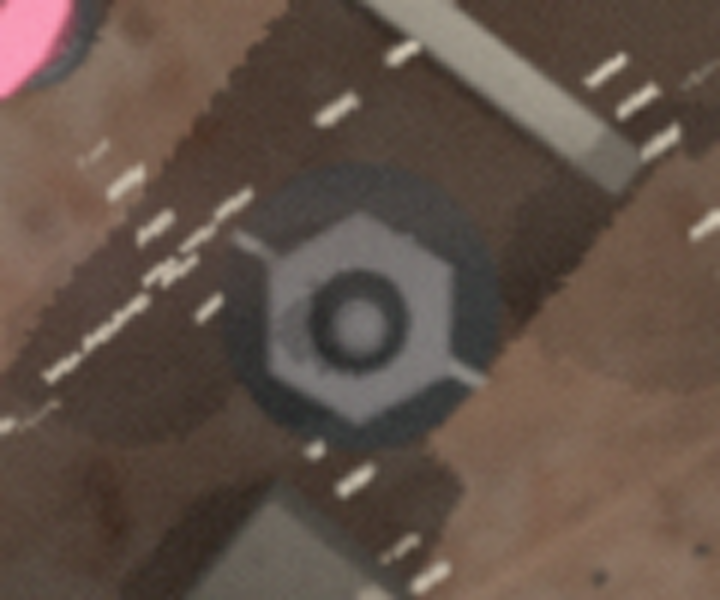

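```bash
python3 - <<'E'
from h import *
np.set_printoptions(precision=1,suppress=True)
W=wp("w2");w=lambda X,Y,z:onz(W,*cr(X,Y,6,196,69),z)
a=lambda d:np.degrees(np.arctan2(d[1],d[0]))
p,q=w(235,235,113),w(485,384,113)
print((p+q)/2,np.linalg.norm(p-q),a(q-p))
print("hex",w(360,317,145),"burr",w(357,320,169),"flange",w(361,306,113))
print("flat",a(w(452,370,145)-w(452,265,145)),a(w(267,378,145)-w(267,270,145)))
c=(p+q)/2; c=np.array([c[0],c[1],0])
g=np.array([537.7,201.6,135+ctrl.grip_depth*0])
E
```

```text
[537.4 201.6 113. ] 58.84657732373902 -64.34893805582455
hex [537.5 202.2 145. ] burr [537.7 203.3 169. ] flange [537.8 202.4 113. ]
flat -123.28671900877102 -125.02974476240915
```

```bash
python3 - <<'E'
from h import *
print(move([537.6,202.2,220],-34.3))
E
```

```text
([5.87, -0.18, 10.0], [0.0003, 0.0012, 0.0026])
```

servo_tool(motion=[[[5.9, -0.2, 0], [0, 0, 0.0026], 100], [[5.9, -0.2, 0], [0, 0, 0.0026], 100], [[5.9, -0.2, 10.0], [0, 0, 0.0026], 100], [[5.9, -0.2, 10.0], [0, 0, 0.0026], 100], [[5.9, -0.2, 10.0], [0, 0, 0.0026], 100], [[5.9, -0.2, 10.0], [0, 0, 0.0026], 100], [[5.9, -0.2, 10.0], [0, 0, 0.0026], 100], [[5.9, -0.2, 10.0], [0, 0, 0.0026], 100]])

```text
time: 3.33
tcp_pos: [538.1, 205.3, 222.1]
orientation: [2.775, 1.471, 0.004]
contact_force: [0.4, 0.4, 0.8]
width: 85.5
```

```bash
python3 - <<'E'
from h import *
im=wshot("w3")
print(proj(wp("w3"),[537.6,202.2,145]),state()['contact_force'])
print(move([537.6,202.2,118],-34.3))
E
```

```text
[538.09149499 205.26150031 222.09412649] [ 0.25480696  0.48203856 -0.87617305  1.74321069  0.40994332  1.10819497
 -1.34805453] -34.129054130342844
[258.93217283 204.14909308] [ 0.50548606  0.33264185 -0.58727114]
([-0.35, 0.11, 10.46], [0.0022, -0.0027, 0.003])
```

View pics/w3.png

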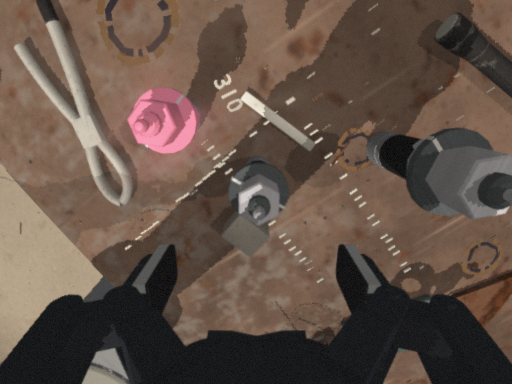

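servo_tool(motion=[[[-0.35, 0.1, 2], [0, 0, 0.003], 100], [[-0.35, 0.1, 5], [0, 0, 0.003], 100], [[-0.35, 0.1, 8], [0, 0, 0.003], 100], [[-0.35, 0.1, 10], [0, 0, 0.003], 100], [[-0.35, 0.1, 10.4], [0, 0, 0.003], 100], [[-0.35, 0.1, 10.4], [0, 0, 0.003], 100], [[-0.35, 0.1, 10.4], [0, 0, 0.003], 100], [[-0.35, 0.1, 10.4], [0, 0, 0.003], 100]])

```text
time: 4.05
tcp_pos: [537.2, 203.2, 118.8]
orientation: [2.776, 1.469, 0.006]
contact_force: [0.8, 0.3, -0.4]
width: 85.5
```

```bash
python3 - <<'E'
from h import *
im=wshot("w4")
cv2.imwrite("pics/s4.png",cv2.resize(vision.snapshot("side")[100:280,150:330,::-1],None,fx=3.3,fy=3.3,interpolation=cv2.INTER_CUBIC))
print(state()['contact_force'],move([537.6,202.2,118],-34.3))
E
```

```text
[537.22428067 203.17769612 118.80883958] [ 0.19089797  0.60134587 -0.79277586  1.83201997  0.52844679  0.92813201
 -1.43803087] -34.22259181765696
[ 0.14996685 -0.40053118  1.10630592] ([-0.01, 0.1, 0.04], [0.0022, -0.0025, 0.0014])
```

View pics/w4.png

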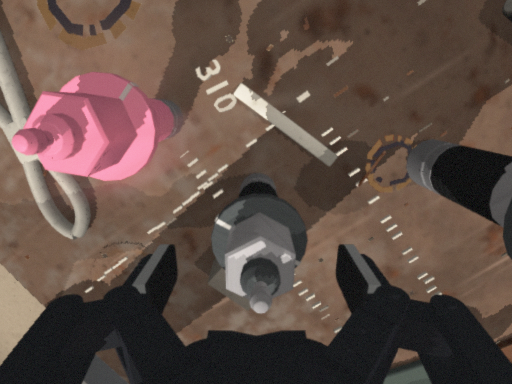

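View pics/s4.png

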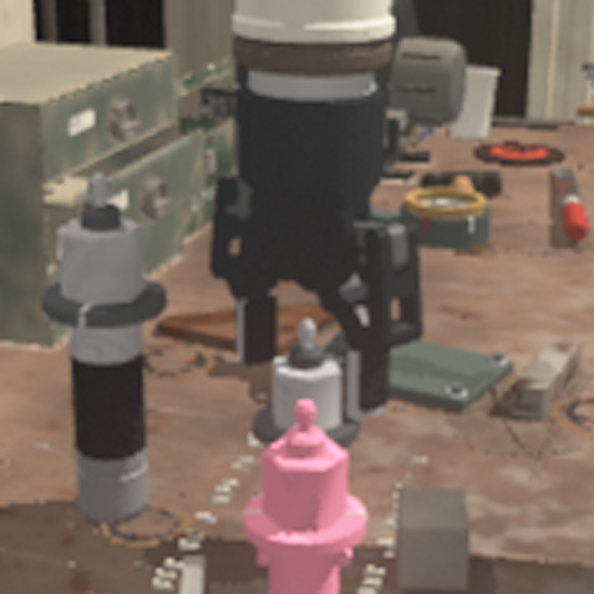

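servo_tool(motion=[[[0, 0.1, 0], [0, 0, 0], 60], [[0, 0.1, 0], [0, 0, 0], 45], [[0, 0.1, 0], [0, 0, 0], 38], [[0, 0.1, 0], [0, 0, 0], 20], [[0, 0.1, 0], [0, 0, 0], 0], [[0, 0.1, 0], [0, 0, 0], 0], [[0, 0.1, 0], [0, 0, 0], 0], [[0, 0.1, 0], [0, 0, 0], 0], [[0, 0.1, 0], [0, 0, 0], 0], [[0, 0.1, 0], [0, 0, 0], 0]], force=80)

```text
time: 4.98
tcp_pos: [537.0, 201.9, 116.9]
orientation: [2.776, 1.47, 0.002]
contact_force: [1.0, -1.0, 5.2]
width: 32.7
```

```bash
python3 - <<'E'
from h import *
s=state();print(s['contact_force'],s['wrist_torque'],s['width'],s['tcp_pos'],s['orientation'],yaw())
E
```

```text
[ 1.02122672 -0.97191471  5.2125458 ] [-0.12809092 -0.32883253 -0.05833373] 32.7218667299762 [536.97066339 201.87696232 116.87820941] [2.77629893e+00 1.46957374e+00 1.76735566e-03] -34.212943691882856
```

servo_tool(motion=[[[0, 0, -0.3], [0, 0, 0], 0], [[0, 0, -1], [0, 0, 0], 0], [[0, 0, -2.5], [0, 0, 0], 0], [[0, 0, -5], [0, 0, 0], 0], [[0, 0, -8], [0, 0, 0], 0], [[0, 0, -11], [0, 0, 0], 0], [[0, 0, -14], [0, 0, 0], 0], [[0, 0, -16], [0, 0, 0], 0], [[0, 0, -17], [0, 0, 0], 0], [[0, 0, -17], [0, 0, 0], 0], [[0, 0, -17], [0, 0, 0], 0]])

```text
time: 5.9
tcp_pos: [535.7, 201.3, 285.5]
orientation: [2.776, 1.47, -0.002]
contact_force: [-0.0, -0.0, -4.6]
width: 33.0
```

```bash
python3 - <<'E'
from h import *
im=wshot("w5")
s=state();print(s['contact_force'],s['wrist_torque'],s['width'],move([536.8,-147.5,287],-13.2))
E
```

```text
[535.74216115 201.30895565 285.51416013] [ 0.29433717  0.41573845 -0.91364439  1.67602137  0.34693983  1.22378676
 -1.29577452] -34.21233175642383
[-0.18834305  0.17190628 -4.33615912] [-0.03471077  0.01020468 -0.02783646] 32.794586642256355 ([-28.74, 19.71, -0.19], [-0.002, 0.0022, -0.3667])
```

View pics/w5.png

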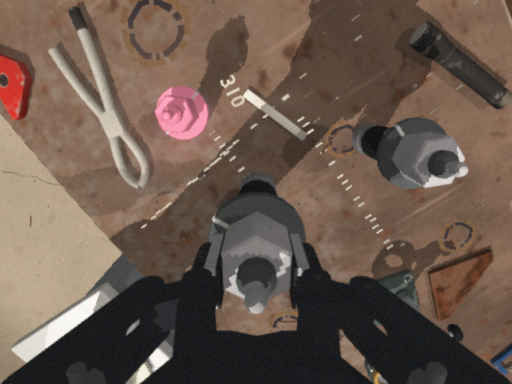

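servo_tool(motion=[[[-1, 0.7, 0], [0, 0, -0.02], 0], [[-3.5, 2.4, 0], [0, 0, -0.06], 0], [[-6.5, 4.5, 0], [0, 0, -0.1], 0], [[-9.5, 6.5, 0], [0, 0, -0.15], 0], [[-12.5, 8.6, 0], [0, 0, -0.2], 0], [[-15.5, 10.6, 0], [0, 0, -0.25], 0], [[-18.5, 12.7, 0], [0, 0, -0.3], 0], [[-21.5, 14.7, 0], [0, 0, -0.35], 0], [[-24.5, 16.8, 0], [0, 0, -0.367], 0], [[-27, 18.5, -0.1], [0, 0, -0.367], 0], [[-28.4, 19.5, -0.2], [0, 0, -0.367], 0], [[-28.7, 19.7, -0.2], [0, 0, -0.367], 0]])

```text
time: 6.95
tcp_pos: [536.1, -152.1, 285.7]
orientation: [-2.467, -1.941, 0.005]
contact_force: [0.2, -0.8, -3.6]
width: 32.8
```

servo_tool(motion=[[[0, 0, 0], [0, 0, 0], 0], [[0, 0, 0], [0, 0, 0], 0], [[0, 0, 0], [0, 0, 0], 0]])

```text
time: 7.2
tcp_pos: [537.6, -144.2, 287.7]
orientation: [-2.458, -1.954, 0.0]
contact_force: [0.6, 1.0, -4.1]
width: 33.1
```

```bash
python3 - <<'E'
from h import *
im=wshot("w6")
cv2.imwrite("pics/t6.png",vision.snapshot("top")[:,:,::-1])
s=cv2.imwrite("pics/s6.png",vision.snapshot("side")[:,:,::-1])
a=cv2.imread("pics/t6.png");cv2.imwrite("pics/t6c.png",cv2.resize(a[150:270,270:400],None,fx=5,fy=5,interpolation=cv2.INTER_CUBIC))
a=cv2.imread("pics/s6.png");cv2.imwrite("pics/s6c.png",cv2.resize(a[70:230,220:360],None,fx=3.7,fy=3.7,interpolation=cv2.INTER_CUBIC))
s=state();print(s['contact_force'],s['wrist_torque'],s['width'],move([536.8,-147.5,287],-13.2))
E
```

```text
[ 537.62280513 -144.17354699  287.70800467] [ 0.94599901  0.38373175 -0.93032113  1.71046513  0.32465208  1.21361979
 -0.29262955] -13.003993814611812
[ 0.77932741  0.69013726 -4.31474459] [0.08059067 0.05220498 0.02246513] 32.91781944732326 ([-0.3, -0.06, 0.14], [-0.0002, -0.0002, 0.0029])
```

View pics/w6.png

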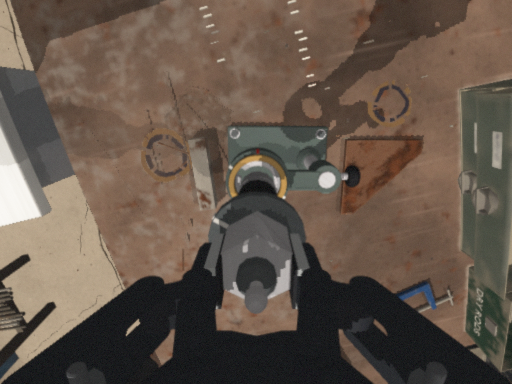

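View pics/t6c.png

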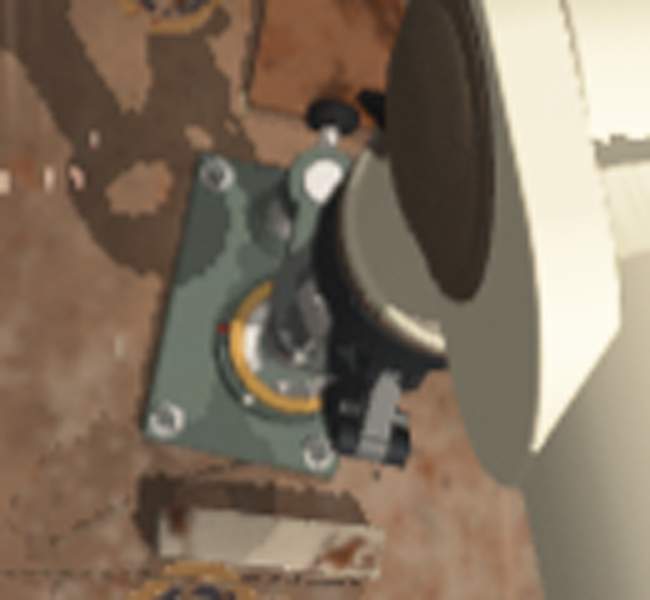

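View pics/s6c.png

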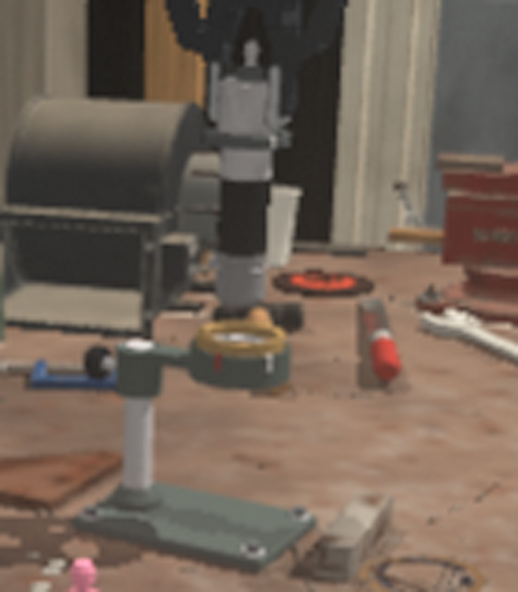

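```bash
python3 - <<'E'
from h import *
print(state()['tcp_pos'],move([536.2,-147.9,263],-13.2))
E
```

```text
[ 538.01629939 -144.71431932  288.38700519] ([-0.35, -0.1, 2.54], [-0.0002, -0.0002, 0.0029])
```

servo_tool(motion=[[[-0.35, -0.1, 0.5], [0, 0, 0.003], 0], [[-0.35, -0.1, 1.2], [0, 0, 0.003], 0], [[-0.35, -0.1, 2], [0, 0, 0.003], 0], [[-0.35, -0.1, 2.5], [0, 0, 0.003], 0], [[-0.35, -0.1, 2.5], [0, 0, 0.003], 0], [[-0.35, -0.1, 2.5], [0, 0, 0.003], 0], [[-0.35, -0.1, 2.5], [0, 0, 0.003], 0], [[-0.35, -0.1, 2.5], [0, 0, 0.003], 0]])

```text
time: 8.02
tcp_pos: [536.5, -149.5, 263.8]
orientation: [2.464, 1.948, 0.001]
contact_force: [-0.3, 0.6, -2.5]
width: 32.5
```

```bash
python3 - <<'E'
from h import *
im=wshot("w7")
cv2.imwrite("pics/s7.png",vision.snapshot("side")[:,:,::-1])
a=cv2.imread("pics/w7.png");cv2.imwrite("pics/w7c.png",cv2.resize(a[110:310,180:340],None,fx=3,fy=3,interpolation=cv2.INTER_CUBIC))
a=cv2.imread("pics/s7.png");cv2.imwrite("pics/s7c.png",cv2.resize(a[90:190,240:330],None,fx=6,fy=6,interpolation=cv2.INTER_CUBIC))
s=state();print(s['contact_force'],s['wrist_torque'],s['width'],move([536.2,-147.9,263],-13.2))
E
```

```text
[ 536.51125112 -149.48038218  263.78699861] [ 0.94206177  0.40494925 -0.9159672   1.74127298  0.34672626  1.16688388
 -0.30661729] -13.352370037888136
[-0.73209727 -0.18345457 -3.46890081] [0.02980604 0.05302223 0.036106  ] 32.50739683954402 ([0.15, -0.06, 0.08], [0.0007, 0.0, -0.0026])
```

View pics/w7c.png

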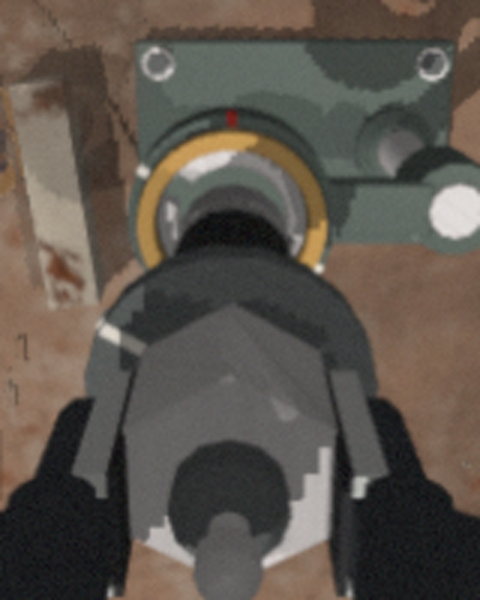

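View pics/s7c.png

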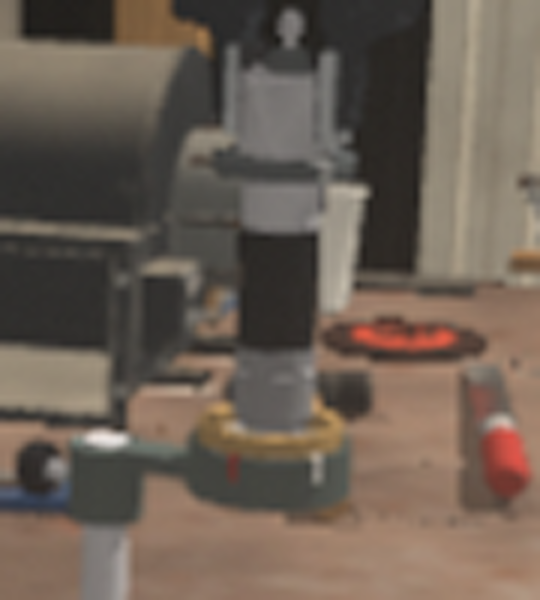

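```bash
python3 - <<'E'
from h import *
S=P['side'];W=wp("w7")
R=Rt(yaw());s=state();ax=s['tcp_pos']+R[:,0]*0.6
print(ax)
inv=lambda p,k,x0,y0:((p[0]-x0+.5)*k-.5,(p[1]-y0+.5)*k-.5)
for nm,X in (("tail",[ax[0],ax[1],147]),("z220",[ax[0],ax[1],220]),("ring",[536.3,-147.3,138]),("ringN",[536.3,-142.3,138]),("ringE",[541.3,-147.3,138]),("flange",[ax[0],ax[1],ax[2]-117+109])):
    print(nm,inv(proj(S,X),6,240,90),inv(proj(W,X),3,180,110))
for sgn in (-1,1):
  pass
E
```

```text
[ 536.58927991 -148.92790883  263.81902421]
tail (np.float64(275.3988352710496), np.float64(429.81019563214016)) (np.float64(233.48830538900205), np.float64(232.46620463793036))
z220 (np.float64(282.5300718865168), np.float64(256.7435745074133)) (np.float64(234.975019746216), np.float64(319.18172802672353))
ring (np.float64(274.4045080163895), np.float64(451.63658011348844)) (np.float64(231.3907171318599), np.float64(220.38737512235022))
ringN (np.float64(271.89903069817365), np.float64(454.6675069083999)) (np.float64(227.92052380315778), np.float64(206.26171066205055))
ringE (np.float64(262.7268304648152), np.float64(450.5872271624352)) (np.float64(246.00636357996302), np.float64(217.0496024615625))
flange (np.float64(286.13990539324425), np.float64(168.81523598447833)) (np.float64(236.1496314306865), np.float64(387.9308759583662))
```

```bash
python3 - <<'E'
from h import *
a=cv2.imread("pics/s7.png");cv2.imwrite("pics/s7d.png",cv2.resize(a[112:174,260:310],None,fx=9.6,fy=9.6,interpolation=cv2.INTER_CUBIC))
S=P['side'];inv=lambda p,k,x0,y0:((p[0]-x0+.5)*k-.5,(p[1]-y0+.5)*k-.5)
from h import Rt
d=np.array([0.9605,0.277,0]) # approx horizontal image axis
for z in (147,155,165,180,195,210,220,230,235):
    c=np.array([536.6,-148.9,z]); 
    print(z,[np.round(inv(proj(S,c+k*d),9.6,260,112),1) for k in (17.2,-17.2)])
print("ring",[np.round(inv(proj(S,np.array([536.9,-146.5,148])+k*d),9.6,260,112),1) for k in (30.5,-30.5)])
E
```

```text
147 [array([183.2, 475.9]), array([314.6, 477.8])]
155 [array([184.2, 446.1]), array([316. , 448.1])]
165 [array([185.6, 408.8]), array([317.7, 410.7])]
180 [array([187.6, 352.3]), array([320.4, 354.2])]
195 [array([189.6, 295.2]), array([323. , 297.2])]
210 [array([191.6, 237.6]), array([325.7, 239.6])]
220 [array([193. , 198.9]), array([327.5, 200.9])]
230 [array([194.4, 159.9]), array([329.4, 162. ])]
235 [array([195.1, 140.4]), array([330.3, 142.4])]
ring [array([129.2, 473.6]), array([362.7, 477. ])]
```

View pics/s7d.png

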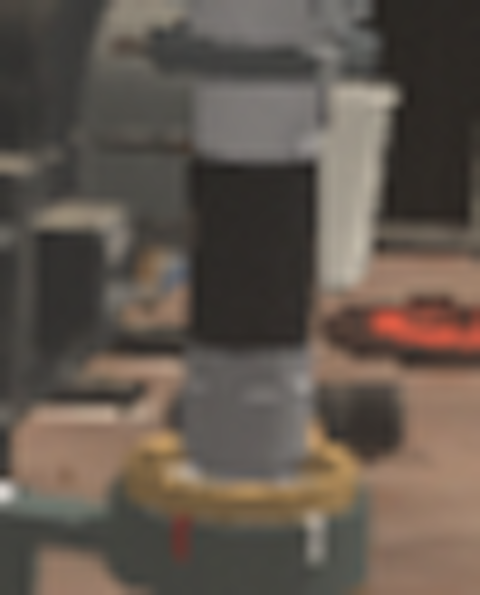

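servo_tool(motion=[[[0, 0, -0.2], [0, 0, 0], 0], [[0.25, 0.02, -0.2], [0, 0, 0], 0], [[0.25, 0.02, -0.1], [0, 0, 0], 0], [[0.25, 0.02, 0.1], [0, 0, 0], 0], [[0.25, 0.02, 0.3], [0, 0, 0], 0], [[0.25, 0.02, 0.5], [0, 0, 0], 0], [[0.25, 0.02, 0.5], [0, 0, 0], 0], [[0.25, 0.02, 0.5], [0, 0, 0], 0]])

```text
time: 8.78
tcp_pos: [536.7, -147.2, 258.1]
orientation: [-2.464, -1.948, 0.001]
contact_force: [1.3, 0.3, -3.8]
width: 32.5
```

```bash
cat >> h.py <<'E'
def st():
    s=state();R=Ro.from_rotvec(s['orientation']).as_matrix();np.set_printoptions(precision=2,suppress=True)
    print("t",round(s['time'],2),"tcp",s['tcp_pos'],"yaw",round(yaw(),2),"tilt",R[:,2],"F",s['contact_force'],"Ftool",R.T@s['contact_force'],"T",R.T@s['wrist_torque'],"w",round(s['width'],1))
E
python3 -c "
from h import *
st()"
```

```text
t 8.78 tcp [ 536.74 -147.17  258.15] yaw -13.36 tilt [-0.  0. -1.] F [ 1.31  0.26 -3.77] Ftool [0.56 1.22 3.76] T [-0.01  0.03 -0.03] w 32.5
```

servo_tool(motion=[[[0, 0, 0.2], [0, 0, 0], 0], [[0, 0, 0.4], [0, 0, 0], 0], [[0, 0, 0.6], [0, 0, 0], 0], [[0, 0, 0.8], [0, 0, 0], 0], [[0, 0, 0.8], [0, 0, 0], 0], [[0, 0, 0.8], [0, 0, 0], 0]])

```text
time: 9.28
tcp_pos: [536.9, -147.1, 250.3]
orientation: [-2.464, -1.948, 0.0]
contact_force: [-0.6, -0.2, -3.7]
width: 32.8
```

```bash
python3 -c "
from h import *
st()"
```

```text
t 9.28 tcp [ 536.86 -147.12  250.28] yaw -13.35 tilt [-0.  0. -1.] F [-0.61 -0.22 -3.69] Ftool [-0.36 -0.54  3.69] T [-0.03 -0.05 -0.  ] w 32.8
```

servo_tool(motion=[[[0, 0, 0.2], [0, 0, 0], 0], [[0, 0, 0.4], [0, 0, 0], 0], [[0, 0, 0.6], [0, 0, 0], 0], [[0, 0, 0.8], [0, 0, 0], 0], [[0, 0, 1.0], [0, 0, 0], 0], [[0, 0, 1.0], [0, 0, 0], 0]])

```text
time: 9.78
tcp_pos: [536.6, -147.1, 239.9]
orientation: [-2.464, -1.948, 0.001]
contact_force: [-1.3, 0.6, -3.6]
width: 32.9
```

```bash
python3 -c "
from h import *
st()"
```

```text
t 9.78 tcp [ 536.63 -147.14  239.9 ] yaw -13.35 tilt [-0.  0. -1.] F [-1.28  0.55 -3.61] Ftool [ 0.24 -1.37  3.61] T [ 0.01 -0.01 -0.02] w 32.9
```

servo_tool(motion=[[[0, 0, 0.4], [0, 0, 0], 0], [[0, 0, 0.8], [0, 0, 0], 0], [[0, 0, 1.2], [0, 0, 0], 0], [[0, 0, 1.6], [0, 0, 0], 0], [[0, 0, 2.0], [0, 0, 0], 0], [[0, 0, 2.4], [0, 0, 0], 0], [[0, 0, 2.8], [0, 0, 0], 0], [[0, 0, 3.2], [0, 0, 0], 0], [[0, 0, 3.5], [0, 0, 0], 0], [[0, 0, 3.5], [0, 0, 0], 0]])

```text
time: 10.62
tcp_pos: [536.5, -147.1, 204.7]
orientation: [-2.464, -1.948, 0.001]
contact_force: [-0.1, 0.1, -3.5]
width: 32.9
```

```bash
python3 -c "
from h import *
st()"
```

```text
t 10.62 tcp [ 536.53 -147.1   204.68] yaw -13.35 tilt [-0.  0. -1.] F [-0.08  0.08 -3.53] Ftool [ 0.06 -0.09  3.53] T [0.01 0.   0.02] w 32.9
```

servo_tool(motion=[[[0, 0, 0.4], [0, 0, 0], 0], [[0, 0, 0.8], [0, 0, 0], 0], [[0, 0, 1.2], [0, 0, 0], 0], [[0, 0, 1.6], [0, 0, 0], 0], [[0, 0, 2.0], [0, 0, 0], 0], [[0, 0, 2.0], [0, 0, 0], 0], [[0, 0, 2.0], [0, 0, 0], 0]])

```text
time: 11.2
tcp_pos: [536.8, -147.1, 185.1]
orientation: [-2.464, -1.948, 0.0]
contact_force: [0.4, -0.6, -3.1]
width: 32.5
```

```bash
python3 - <<'E'
from h import *
st();im=wshot("w8")
cv2.imwrite("pics/s8.png",vision.snapshot("side")[:,:,::-1])
a=cv2.imread("pics/w8.png");cv2.imwrite("pics/w8c.png",cv2.resize(a[150:310,170:350],None,fx=4,fy=3.7,interpolation=cv2.INTER_CUBIC))
a=cv2.imread("pics/s8.png");cv2.imwrite("pics/s8c.png",cv2.resize(a[100:190,240:330],None,fx=6.6,fy=6.6,interpolation=cv2.INTER_CUBIC))
E
```

```text
t 11.2 tcp [ 536.8  -147.11  185.14] yaw -13.35 tilt [-0.  0. -1.] F [ 0.37 -0.64 -3.13] Ftool [-0.54  0.51  3.13] T [-0.02  0.07  0.04] w 32.5
[ 536.8  -147.11  185.14] [ 0.89  0.49 -0.86  1.82  0.43  1.03 -0.38] -13.354124639020503
```

View pics/w8c.png

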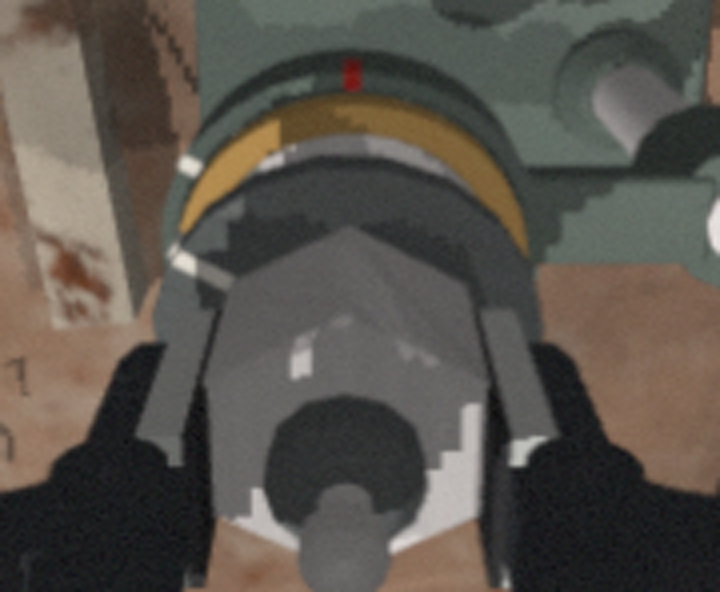

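View pics/s8c.png

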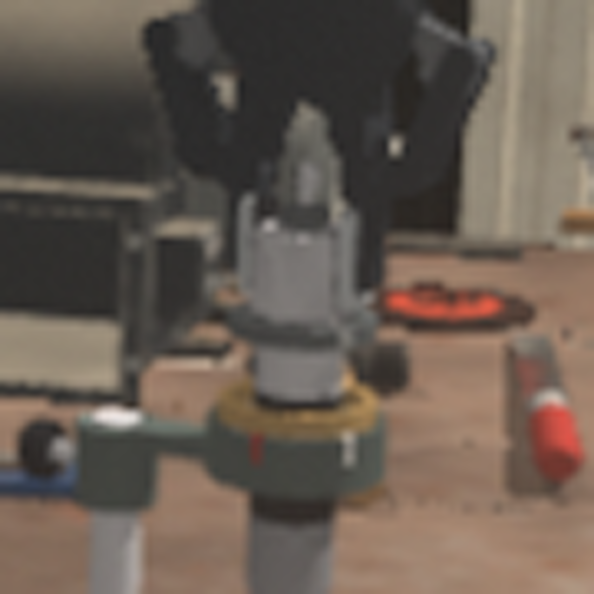

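```bash
python3 - <<'E'
from h import *
np.set_printoptions(precision=2,suppress=True)
W=wp("w8")
f=lambda X,Y,z:onz(W,(X+.5)/4-.5+170,(Y+.5)/3.7-.5+150,z)
c=np.array([536.9,-146.5])
for H in (137,140,143):
    for nm,q in (("white",(190,166)),("red",(352,74))):
        d=f(*q,H)[:2]-c; print(H,nm,d,np.hypot(*d),np.degrees(np.arctan2(d[1],d[0])))
for nm,q,z in (("edge",(183,260),181),("inner",(235,282),181)):
    d=f(*q,z)[:2]-c; print(nm,d,np.hypot(*d),np.degrees(np.arctan2(d[1],d[0])))
a,b=f(183,260,181),f(235,282,181); print(np.degrees(np.arctan2(*(a-b)[1::-1])))
E
```

```text
137 white [-25.29  21.33] 33.085907578926005 139.86330806405087
137 red [ 7.32 32.43] 33.24284535951222 77.28514221049801
140 white [-24.63  22.18] 33.14834121037193 138.0023196221719
140 red [ 7.46 33.11] 33.93596970416985 77.29511094503508
143 white [-23.98  23.03] 33.24559270824254 136.15027299634863
143 red [ 7.61 33.78] 34.62909503499823 77.30468061759451
edge [-20.78  19.33] 28.380692880630704 137.05959999872215
inner [-14.5   14.04] 20.18402349596168 135.91742029553544
139.8683654344335
```

servo_tool(motion=[[[0, 0, 0.3], [0, 0, 0], 0], [[0, 0, 0.6], [0, 0, 0], 0], [[0, 0, 0.9], [0, 0, 0], 0], [[0, 0, 1.1], [0, 0, 0], 0], [[0, 0, 1.1], [0, 0, 0], 0], [[0, 0, 1.1], [0, 0, 0], 0]])

```text
time: 11.8
tcp_pos: [536.8, -147.1, 174.3]
orientation: [-2.464, -1.948, 0.0]
contact_force: [-0.6, -0.8, -3.5]
width: 32.8
```

```bash
python3 -c "
from h import *
st()"
```

```text
t 11.8 tcp [ 536.85 -147.08  174.26] yaw -13.35 tilt [-0.  0. -1.] F [-0.58 -0.8  -3.51] Ftool [-0.91 -0.38  3.51] T [-0.02 -0.01 -0.01] w 32.8
```

servo_tool(motion=[[[0, 0, 0.1], [0, 0, 0], 0], [[0, 0, 0.2], [0, 0, 0], 0], [[0, 0, 0.2], [0, 0, 0], 0]])

```text
time: 12.05
tcp_pos: [536.9, -147.2, 172.3]
orientation: [-2.465, -1.948, 0.0]
contact_force: [-0.7, 0.2, -4.0]
width: 32.5
```

servo_tool(motion=[[[0, 0, 0.1], [0, 0, 0], 0], [[0, 0, 0.2], [0, 0, 0], 0], [[0, 0, 0.2], [0, 0, 0], 0]])

```text
time: 12.3
tcp_pos: [536.8, -147.1, 170.3]
orientation: [-2.465, -1.948, 0.0]
contact_force: [0.8, 0.1, -3.4]
width: 32.8
```

```bash
python3 -c "
from h import *
st()"
```

```text
t 12.3 tcp [ 536.84 -147.13  170.28] yaw -13.36 tilt [-0.  0. -1.] F [ 0.82  0.08 -3.4 ] Ftool [0.27 0.78 3.4 ] T [ 0.   -0.05 -0.04] w 32.8
```

servo_tool(motion=[[[0, 0, 0.1], [0, 0, 0], 0], [[0, 0, 0.2], [0, 0, 0], 0], [[0, 0, 0.2], [0, 0, 0], 0]])

```text
time: 12.55
tcp_pos: [536.8, -147.1, 168.3]
orientation: [-2.465, -1.948, 0.0]
contact_force: [0.4, 0.7, -3.4]
width: 32.7
```

servo_tool(motion=[[[0, 0, 0.1], [0, 0, 0], 0], [[0, 0, 0.2], [0, 0, 0], 0], [[0, 0, 0.2], [0, 0, 0], 0]])

```text
time: 12.8
tcp_pos: [536.8, -147.2, 166.2]
orientation: [-2.464, -1.948, 0.0]
contact_force: [-0.3, 0.1, -3.8]
width: 32.7
```

servo_tool(motion=[[[0, 0, 0.1], [0, 0, 0], 0], [[0, 0, 0.2], [0, 0, 0], 0], [[0, 0, 0.2], [0, 0, 0], 0]])

```text
time: 13.05
tcp_pos: [536.8, -147.1, 164.2]
orientation: [-2.464, -1.948, 0.0]
contact_force: [0.5, -0.3, -3.1]
width: 32.6
```

```bash
python3 -c "
from h import *
st()"
```

```text
t 13.05 tcp [ 536.83 -147.13  164.24] yaw -13.35 tilt [-0.  0. -1.] F [ 0.46 -0.3  -3.12] Ftool [-0.19  0.52  3.12] T [-0.04 -0.04 -0.01] w 32.6
```

servo_tool(motion=[[[0, 0, 0.1], [0, 0, 0], 0], [[0, 0, 0.2], [0, 0, 0], 0], [[0, 0, 0.2], [0, 0, 0], 0]])

```text
time: 13.3
tcp_pos: [536.8, -147.2, 162.2]
orientation: [-2.465, -1.948, 0.0]
contact_force: [-0.7, 0.7, -3.6]
width: 32.7
```

servo_tool(motion=[[[0, 0, 0.1], [0, 0, 0], 0], [[0, 0, 0.2], [0, 0, 0], 0], [[0, 0, 0.2], [0, 0, 0], 0]])

```text
time: 13.55
tcp_pos: [537.1, -147.2, 160.6]
orientation: [2.465, 1.948, 0.0]
contact_force: [-0.2, 0.5, -1.3]
width: 33.2
```

```bash
python3 -c "
from h import *
st()"
```

```text
t 13.55 tcp [ 537.06 -147.16  160.56] yaw -13.36 tilt [ 0. -0. -1.] F [-0.16  0.45 -1.27] Ftool [ 0.4  -0.26  1.27] T [ 0.25 -0.04 -0.  ] w 33.2
```

servo_tool(motion=[[[0, 0, 0.1], [0, 0, 0], 0], [[0, 0, 0.1], [0, 0, 0], 0], [[0, 0, 0.1], [0, 0, 0], 0]])

```text
time: 13.8
tcp_pos: [537.1, -147.1, 159.7]
orientation: [2.464, 1.948, 0.0]
contact_force: [-0.8, 0.9, 0.5]
width: 32.5
```

servo_tool(motion=[[[0, 0, 0.1], [0, 0, 0], 0], [[0, 0, 0.2], [0, 0, 0], 0], [[0, 0, 0.2], [0, 0, 0], 0]])

```text
time: 14.05
tcp_pos: [537.1, -147.1, 157.7]
orientation: [2.464, 1.948, 0.0]
contact_force: [-2.2, 0.8, 3.9]
width: 32.8
```

```bash
python3 -c "
from h import *
st()"
```

```text
t 14.05 tcp [ 537.1  -147.12  157.66] yaw -13.35 tilt [ 0. -0. -1.] F [-2.16  0.76  3.9 ] Ftool [ 0.24 -2.28 -3.9 ] T [ 0.56 -0.01  0.01] w 32.8
```

servo_tool(motion=[[[0, 0, 0.1], [0, 0, 0], 0], [[0, 0, 0.2], [0, 0, 0], 0], [[0, 0, 0.2], [0, 0, 0], 0]])

```text
time: 14.3
tcp_pos: [537.1, -147.1, 155.8]
orientation: [2.464, 1.948, 0.0]
contact_force: [-3.3, 0.3, 6.0]
width: 32.9
```

servo_tool(motion=[[[0, 0, 0.1], [0, 0, 0], 0], [[0, 0, 0.17], [0, 0, 0], 0], [[0, 0, 0.17], [0, 0, 0], 0]])

```text
time: 14.55
tcp_pos: [537.1, -147.2, 154.3]
orientation: [2.464, 1.948, -0.0]
contact_force: [-3.2, 0.9, 8.1]
width: 32.6
```

```bash
python3 -c "
from h import *
st()"
```

```text
t 14.55 tcp [ 537.09 -147.19  154.33] yaw -13.36 tilt [ 0. -0. -1.] F [-3.17  0.87  8.11] Ftool [ 0.11 -3.28 -8.11] T [ 1.01 -0.11 -0.07] w 32.6
```

servo_tool(motion=[[[0, -0.03, 0.07], [0, 0, 0], 0], [[0, -0.03, 0.12], [0, 0, 0], 0], [[0, -0.03, 0.12], [0, 0, 0], 0]])

```text
time: 14.8
tcp_pos: [537.1, -147.1, 153.5]
orientation: [2.464, 1.947, 0.0]
contact_force: [-3.3, -0.4, 10.2]
width: 32.7
```

```bash
python3 -c "
from h import *
st()
cv2.imwrite('pics/s9.png',cv2.resize(vision.snapshot('side')[100:190,240:330,::-1],None,fx=6.6,fy=6.6,interpolation=cv2.INTER_CUBIC))
"
```

```text
t 14.8 tcp [ 537.09 -147.15  153.45] yaw -13.36 tilt [ 0. -0. -1.] F [-3.34 -0.39 10.25] Ftool [ -1.16  -3.15 -10.25] T [ 1.05 -0.12  0.01] w 32.7
```

View pics/s9.png

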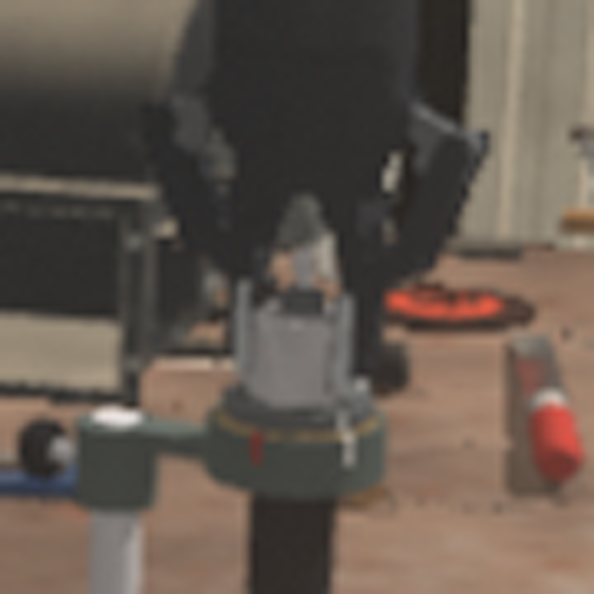

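servo_tool(motion=[[[0, 0, 0], [0, 0, 0.05], 0], [[0, 0, 0], [0, 0, 0.1], 0], [[0, 0, 0], [0, 0, 0.15], 0], [[0, 0, 0], [0, 0, 0.15], 0]])

```text
time: 15.18
tcp_pos: [537.9, -147.5, 153.9]
orientation: [2.604, 1.753, 0.002]
contact_force: [-1.2, -1.0, 10.1]
width: 32.8
```

```bash
python3 -c "
from h import *
st()"
```

```text
t 15.18 tcp [ 537.91 -147.47  153.9 ] yaw -22.1 tilt [ 0. -0. -1.] F [-1.17 -0.98 10.08] Ftool [ -1.35  -0.69 -10.09] T [ 0.61 -0.29  0.03] w 32.8
```

servo_tool(motion=[[[0, 0, 0.03], [0, 0, 0.06], 0], [[0, 0, 0.03], [0, 0, 0.12], 0], [[0, 0, 0.03], [0, 0, 0.18], 0], [[0, 0, 0.03], [0, 0, 0.24], 0], [[0, 0, 0.03], [0, 0, 0.3], 0], [[0, 0, 0.03], [0, 0, 0.3], 0]])

```text
time: 15.68
tcp_pos: [537.7, -147.3, 153.6]
orientation: [2.837, 1.344, 0.002]
contact_force: [-2.7, -0.2, 10.5]
width: 32.5
```

```bash
python3 -c "
from h import *
st()"
```

```text
t 15.68 tcp [ 537.71 -147.27  153.57] yaw -39.31 tilt [ 0. -0. -1.] F [-2.66 -0.16 10.47] Ftool [ -1.8   -1.93 -10.48] T [ 0.72 -0.37  0.04] w 32.5
```

servo_tool(motion=[[[0, 0, 0], [0, 0, 0.06], 0], [[0, 0, 0], [0, 0, 0.12], 0], [[0, 0, 0], [0, 0, 0.18], 0], [[0, 0, 0], [0, 0, 0.24], 0], [[0, 0, 0], [0, 0, 0.3], 0], [[0, 0, 0], [0, 0, 0.36], 0], [[0, 0, 0], [0, 0, 0.42], 0], [[0, 0, 0], [0, 0, 0.42], 0]])

```text
time: 16.35
tcp_pos: [537.4, -146.7, 153.4]
orientation: [3.056, 0.724, 0.002]
contact_force: [-2.3, 0.6, 10.6]
width: 32.7
```

```bash
python3 -c "
from h import *
st()"
```

```text
t 16.35 tcp [ 537.41 -146.74  153.43] yaw -63.35 tilt [ 0. -0. -1.] F [-2.31  0.63 10.61] Ftool [ -1.77  -1.59 -10.61] T [ 0.77 -0.53  0.14] w 32.7
```

servo_tool(motion=[[[0, 0, 0], [0, 0, 0.04], 0], [[0, 0, 0], [0, 0, 0.08], 0], [[0, 0, 0], [0, 0, 0.12], 0], [[0, 0, 0], [0, 0, 0.15], 0], [[0, 0, 0], [0, 0, 0.15], 0]])

```text
time: 16.77
tcp_pos: [537.4, -146.5, 153.4]
orientation: [3.102, 0.496, 0.002]
contact_force: [-3.0, 1.1, 9.3]
width: 32.4
```

```bash
python3 -c "
from h import *
st()"
```

```text
t 16.77 tcp [ 537.41 -146.51  153.41] yaw -71.84 tilt [ 0. -0. -1.] F [-3.01  1.15  9.33] Ftool [-2.49 -2.02 -9.33] T [ 0.79 -0.65  0.01] w 32.4
```

servo_tool(motion=[[[0, 0, 0], [0, 0, 0.02], 0], [[0, 0, 0], [0, 0, 0.03], 0], [[0, 0, 0], [0, 0, 0.03], 0]])

```text
time: 17.02
tcp_pos: [537.4, -146.5, 153.4]
orientation: [3.109, 0.451, 0.002]
contact_force: [-2.9, 0.3, 9.8]
width: 32.6
```

```bash
python3 -c "
from h import *
st()"
```

```text
t 17.02 tcp [ 537.38 -146.49  153.42] yaw -73.5 tilt [ 0. -0. -1.] F [-2.95  0.3   9.77] Ftool [-2.73 -1.12 -9.77] T [ 0.82 -0.67 -0.12] w 32.6
```

servo_tool(motion=[[[0, 0, 0], [0, 0, 0.015], 0], [[0, 0, 0], [0, 0, 0.03], 0], [[0, 0, 0], [0, 0, 0.03], 0]])

```text
time: 17.27
tcp_pos: [537.0, -146.2, 153.4]
orientation: [-3.115, -0.404, -0.001]
contact_force: [-5.0, 2.0, 11.2]
width: 32.9
```

```bash
python3 -c "
from h import *
st()"
```

```text
t 17.27 tcp [ 536.99 -146.24  153.36] yaw -75.22 tilt [ 0.  0. -1.] F [-4.97  1.95 11.18] Ftool [ -4.3   -3.16 -11.18] T [ 0.96 -0.92 -0.21] w 32.9
```

servo_tool(motion=[[[0, 0, 0], [0, 0, 0.015], 0], [[0, 0, 0], [0, 0, 0.03], 0], [[0, 0, 0], [0, 0, 0.03], 0]])

```text
time: 17.52
tcp_pos: [536.7, -146.1, 153.3]
orientation: [3.121, 0.359, -0.0]
contact_force: [-5.4, 2.0, 12.5]
width: 32.9
```

```bash
python3 -c "
from h import *
st()"
```

```text
t 17.52 tcp [ 536.67 -146.06  153.35] yaw -76.87 tilt [-0. -0. -1.] F [-5.42  2.04 12.47] Ftool [ -4.82  -3.21 -12.47] T [ 1.07 -1.14 -0.52] w 32.9
```

servo_tool(motion=[[[0, 0, 0], [0, 0, -0.02], 0], [[0, 0, 0], [0, 0, -0.03], 0], [[0, 0, -0.1], [0, 0, -0.03], 0], [[0, 0, -0.15], [0, 0, -0.03], 0], [[0, 0, -0.15], [0, 0, -0.03], 0]])

```text
time: 17.93
tcp_pos: [536.9, -146.2, 154.5]
orientation: [-3.115, -0.405, -0.001]
contact_force: [-3.5, 2.0, 9.4]
width: 32.7
```

```bash
python3 -c "
from h import *
st()"
```

```text
t 17.93 tcp [ 536.88 -146.16  154.47] yaw -75.19 tilt [ 0.  0. -1.] F [-3.5   2.02  9.38] Ftool [-2.87 -2.86 -9.38] T [ 0.93 -0.69 -0.04] w 32.7
```

servo_tool(motion=[[[0, 0, -0.1], [0, 0, 0], 0], [[0, 0, -0.1], [0, 0, 0], 0], [[0, 0, -0.1], [0, 0, 0], 0]])

```text
time: 18.18
tcp_pos: [536.9, -146.2, 155.3]
orientation: [-3.115, -0.405, -0.001]
contact_force: [-4.0, 1.2, 8.1]
width: 32.5
```

```bash
python3 -c "
from h import *
st()"
```

```text
t 18.18 tcp [ 536.87 -146.17  155.33] yaw -75.2 tilt [ 0.  0. -1.] F [-3.99  1.22  8.11] Ftool [-3.54 -2.2  -8.11] T [ 0.9  -0.61 -0.08] w 32.5
```

servo_tool(motion=[[[0, 0, -0.1], [0, 0, 0], 0], [[0, 0, -0.1], [0, 0, 0], 0], [[0, 0, -0.1], [0, 0, 0], 0]])

```text
time: 18.43
tcp_pos: [536.9, -146.2, 156.2]
orientation: [-3.115, -0.405, -0.001]
contact_force: [-1.8, 3.5, 6.6]
width: 33.0
```

```bash
python3 -c "
from h import *
st()"
```

```text
t 18.43 tcp [ 536.89 -146.15  156.2 ] yaw -75.19 tilt [ 0.  0. -1.] F [-1.83  3.5   6.56] Ftool [-0.87 -3.86 -6.55] T [ 0.84 -0.6  -0.11] w 33.0
```

servo_tool(motion=[[[0, 0, -0.1], [0, 0, 0], 0], [[0, 0, -0.1], [0, 0, 0], 0], [[0, 0, -0.1], [0, 0, 0], 0]])

```text
time: 18.68
tcp_pos: [536.8, -146.2, 156.8]
orientation: [-3.115, -0.404, -0.001]
contact_force: [-0.8, 2.6, 3.6]
width: 32.7
```

```bash
python3 -c "
from h import *
st()"
```

```text
t 18.68 tcp [ 536.83 -146.25  156.8 ] yaw -75.2 tilt [ 0.  0. -1.] F [-0.81  2.58  3.55] Ftool [-0.13 -2.7  -3.55] T [ 1.03 -0.19 -0.04] w 32.7
```

servo_tool(motion=[[[0, 0, -0.06], [0, 0, 0], 0], [[0, 0, -0.06], [0, 0, 0], 0], [[0, 0, -0.06], [0, 0, 0], 0]])

```text
time: 18.93
tcp_pos: [536.8, -146.3, 156.9]
orientation: [-3.114, -0.404, -0.0]
contact_force: [0.9, 3.5, -3.2]
width: 32.7
```

```bash
python3 - <<'E'
from h import *
st()
im=wshot("w10")
a=cv2.imread("pics/w10.png");cv2.imwrite("pics/w10c.png",cv2.resize(a[150:310,170:350],None,fx=4,fy=3.7,interpolation=cv2.INTER_CUBIC))
cv2.imwrite('pics/s10.png',cv2.resize(vision.snapshot('side')[100:190,240:330,::-1],None,fx=6.6,fy=6.6,interpolation=cv2.INTER_CUBIC))
E
```

```text
t 18.93 tcp [ 536.77 -146.26  156.92] yaw -75.2 tilt [ 0.  0. -1.] F [ 0.92  3.5  -3.16] Ftool [ 1.78 -3.15  3.16] T [1.11 0.45 0.  ] w 32.7
[ 536.77 -146.26  156.92] [ 0.69  0.45 -0.59  1.85  0.31  0.93 -1.36] -75.20399077337284
```

View pics/s10.png

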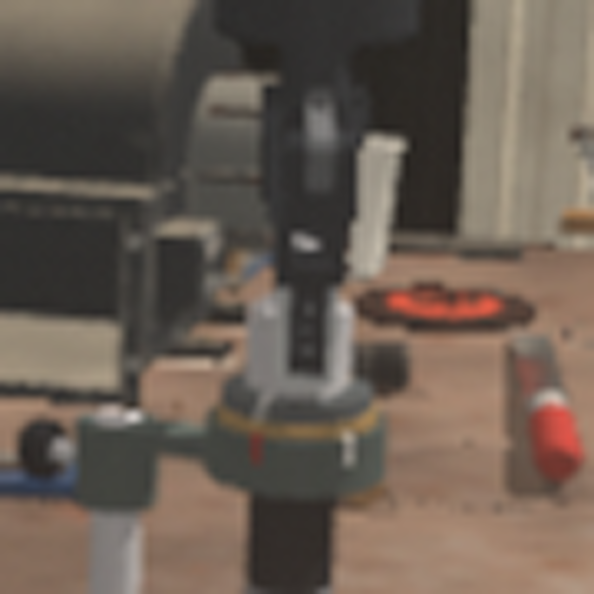

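View pics/w10c.png

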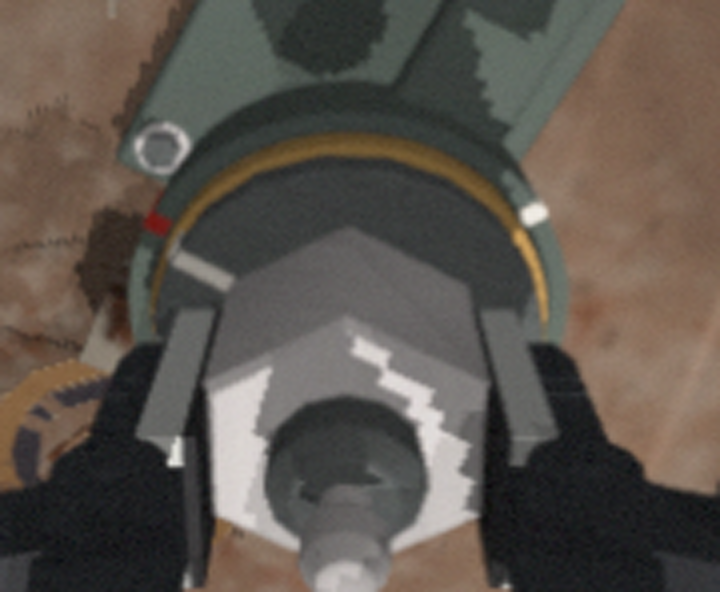

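servo_tool(motion=[[[0, 0, 0.02], [0, 0, 0], 0], [[0, 0, 0.02], [0, 0, 0], 45], [[0, 0, 0.02], [0, 0, 0], 60], [[0, 0, 0.02], [0, 0, 0], 80], [[0, 0, 0.02], [0, 0, 0], 100], [[0, 0, 0.02], [0, 0, 0], 100], [[0, 0, 0.02], [0, 0, 0], 100], [[0, 0, 0.02], [0, 0, 0], 100]])

```text
time: 19.7
tcp_pos: [536.7, -147.3, 157.3]
orientation: [3.115, 0.403, 0.0]
contact_force: [-0.3, -0.9, 0.1]
width: 85.7
```

servo_tool(motion=[[[0, 0, -1], [0, 0, 0], 100], [[0, 0, -3], [0, 0, 0], 100], [[0, 0, -6], [0, 0, 0], 100], [[0, 0, -9], [0, 0, 0], 100], [[0, 0, -12], [0, 0, 0], 100], [[0, 0, -14], [0, 0, 0], 100], [[0, 0, -14], [0, 0, 0], 100], [[0, 0, -14], [0, 0, 0], 100]])

```text
time: 20.37
tcp_pos: [537.5, -147.1, 299.1]
orientation: [3.114, 0.404, 0.005]
contact_force: [-0.4, 0.1, 0.2]
width: 85.1
```

```bash
python3 - <<'E'
from h import *
st()
im=wshot("w11")
a=cv2.imread("pics/w11.png");cv2.imwrite("pics/w11c.png",cv2.resize(a[100:300,150:370],None,fx=3.6,fy=3,interpolation=cv2.INTER_CUBIC))
cv2.imwrite('pics/s11.png',cv2.resize(vision.snapshot('side')[100:190,240:330,::-1],None,fx=6.6,fy=6.6,interpolation=cv2.INTER_CUBIC))
E
```

```text
t 20.37 tcp [ 537.48 -147.12  299.13] yaw -75.23 tilt [ 0. -0. -1.] F [-0.37  0.07  0.18] Ftool [-0.34 -0.17 -0.18] T [-0.   -0.01 -0.01] w 85.1
[ 537.48 -147.12  299.13] [ 0.75  0.3  -0.65  1.7   0.19  1.2  -1.26] -75.23132652517934
```

View pics/s11.png

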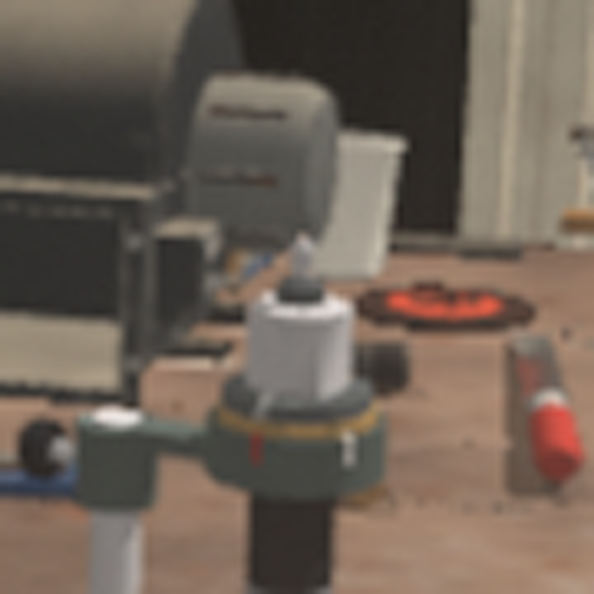

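View pics/w11c.png

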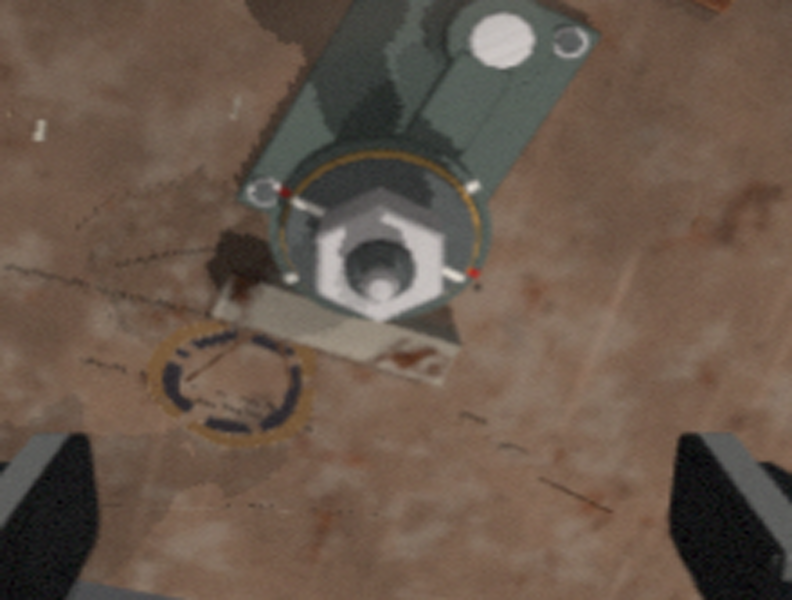

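```bash
python3 - <<'E'
from h import *
W=wp("w11");f=lambda X,Y,z:onz(W,(X+.5)/3.6-.5+150,(Y+.5)/3-.5+100,z)
a=lambda p,q:np.degrees(np.arctan2(*(p-q)[1::-1]))
r1,r2=f(285,190,140),f(474,273,140)
m1,m2=f(296,200,152),f(464,276,152)
print("red",a(r1,r2),(r1+r2)/2,"grinder y",a(m1,m2),(m1+m2)/2,"burr",f(379,289,186),"hex",f(380,256,188-27))
E
```

```text
red 76.22828037150964 [ 536.49119455 -146.68244926  140.        ] grinder y 75.45351441730412 [ 537.20163739 -146.58004715  152.        ] burr [ 529.50623493 -148.02111985  186.        ] hex [ 533.31388686 -147.2528424   161.        ]
```

```bash
python3 - <<'E'
from h import *
W=wp("w11");f=lambda X,Y,z:onz(W,(X+.5)/3.6-.5+150,(Y+.5)/3-.5+100,z)
print("burr",f(380,287,208),"hex",f(380,268,184))
E
```

```text
burr [ 537.22036854 -146.31306235  208.        ] hex [ 535.82806403 -146.63472005  184.        ]
```

The grinder is upright, with the burr above the flange centre to about 1 mm, and its marks are within about 1° of the red ones. The gripper is clear, so I'm handing in.

```bash
python3 -c "
from cell import job_done,state
print(job_done(), state()['time'])"
```

```text
the job is handed in; nothing more can be done
the job is handed in; nothing more can be done
```

The small grey grinder is mounted burr-up in the stand and locked, and the job is handed in; no verdict was reported. I gripped it by the hexagon and lowered it through the collar with its lugs down the keyways. I then pressed the ring down about 7 mm (about 14 N, judged from the wrist force), turned it clockwise about 63° to the stop, and let the spring lift it into the notches. The gripper is open and well clear above, and the last move ended at 20.4 s.

**Last checks, from the final wrist and side pictures:**
- The flange's white marks are within about 1° of the red marks.
- The flange centre is within about 1 mm of the collar's axis.
- The burr is above the flange centre, so the grinder is upright.
- The ring is held partly pressed; lifting further was blocked by the notches, which confirms the lock.

**What disagreed:** my first collar height, about 130 mm, was too low because of an offset error in my script. The corrected figure was about 140 mm, and contact with the ring confirmed it. The press-down force also suggested the grinder slid about 1 mm in the grip, with no effect on the lock. I did not measure the other bench items again at the end, but nothing came near them.

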